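Open the wide pantry canister

ROBOT

A 7-joint arm with a two-finger parallel gripper is mounted at the origin on the work surface. World frame = base frame: x ahead of the robot, y to its left, z up, the work surface at z = 0. Lengths are in m, angles in rad, forces in N, time in s.
With the tool pointing down it reaches from about 0.425 to 0.925 m from the base axis. Payload 6.8 kg.
Tool frame: the origin (TCP) lies at the very end of the fingers, on their centre line; the grasp point (between the pads) lies 19 mm behind it (bot.grasp_offset is the distance from the TCP to the grasp point, in m); z points along the fingers, y is the direction in which the jaws open and shut (so a half turn about z gives the same grasp; the last joint's range is limited). The gripper opens to 85 mm and grips with 20 to 120 N. Pads are 22 mm wide; open, the fingers measure 114 mm over their backs; the gripper's body (76 mm by 85 mm) begins 54 mm behind the grasp point. The pads swing forward as they close: fully open they stand 13 mm farther back than shut.
Start: joints at [-1.227, 0.477, 0.022, 1.555, -0.011, 1.109, -0.083], TCP at [0.295, 0.607, 0.231] pointing down, gripper open.
Joint ranges: [-2.96, 2.96], [-0.34, 2.1], [-1.41, 1.46], [0.24, 2.44], [-1.37, 4.51], [0.17, 1.92], [-2.96, 2.96]. Speed limits (rad/s): [2.39, 2.39, 3.14, 3.14, 3.14, 3.14, 3.14].

INTERFACE

Orientations are given as a unit quaternion [w, x, y, z].
In Python, from station import monitor, cams, bot, finder gives the robot as it stands.
- The arm moves only by the tool jog_arm, never from a script. Its argument "plan" is a list of rows, each an object of numbers: "x", "y", "z": the shift along the tool's x, y, z as a fraction of full scale; "wx", "wy", "wz": the turn, a rotation vector about the tool's x, y, z as a fraction of full scale. A call has 1 to 12 rows; each row is the pose to reach, as a shift and turn from the pose measured when the call began, along the tool's axes at that moment, turning the shorter way round; what a row does not reach only later rows make up. Full scale, the value 1, is 20 cm for a shift and 180 degrees for a turn. A row lasts 1/12 s, in which the tool goes at most 41.7 mm and 7.16 degrees, less where a joint would pass 70% of its speed; a pose out of reach is approached as far as the arm can. A call with a number of a shift or a turn outside -1 to 1 is refused whole. A call with a gripper value outside its range is refused whole. "hand" is the opening, from -1 (shut) to 1 (fully open), set as the call begins (left out, the last holds). The fingers move at their own pace and stop on an object; "grip_force" is the grip in N (left out, the last holds). Time passes only in rows, so rows that repeat a pose let the fingers close. It gives the time, the measured TCP pose, the force and the opening at its end, in the units of the state.
- monitor.get_obs(): the state, without advancing time (a new reading comes with each control period).
- cams.read_camera(name): name is "scene" or "top"; returns the picture (420x560x3 uint8, red, green, blue); there is no depth.
- cams.get_calibration(name): a dict with "fx", "fy", "cx", "cy" (pixels), "distortion" ([k1, k2, p1, p2, k3] as OpenCV has them; the pictures are not rectified), "extrinsics" (4x4, takes a point from world to camera coordinates). Camera axes: x right, y down, z forward; pixel columns grow to the right and rows downward; lengths in m; the calibration is good to about 2 mm. A picture is of the moment at which its call begins. get_calibration takes no time and is no camera call.
- bot.hand_in(): hands the job in, once; it reports no verdict.
Trained networks look in the newest picture that a camera, given by its name, has taken for a name from the list of things; names that differ only in an ending like _2 or _b are one class to them, and where a whole thing is asked for, a point or a joint stands for the part that bears it (a point fixed in the world has none). Each returns a list of dicts, best first, with "confidence" (0 to 1); they miss things now and then, are a little off and sometimes report something else, mostly with a low value. They report only what shows in the picture. A call takes as long as a camera call. They do not tell look-alikes from the thing itself.
- finder.find_in(camera, target): "bbox" ([left, top, width, height] in pixels, round what is visible of it).
- finder.place_of(camera, target): "location" ([column, row] in pixels: a listed point, or the origin of a listed thing).
The state is a dict: "t": time; "q": joint angles; "joint_vel": joint speeds; "joint_torque": joint torques, N m; "eef_pos": TCP position; "tool_rot": TCP orientation; "contact_force": force on the tool from outside, world axes, zero at the start; "torque": the same for the moment, N m; "gripper_width": opening from 0.0 (shut) to 1.0 (fully open).
Only numpy, scipy, OpenCV 4.12 (cv2) and the standard library are available. Lean on these libraries where they do the work, as an engineer would, in place of code of your own. Each camera call takes 0.05 s, during which the arm holds its last target. There are 200 camera calls.

TASK

Open the wider, lower of the two lidded aluminium canisters so that it can be filled: lift its lid off by the wooden knob and set it down gently, right way up, in the middle of the round cork mat. Leave both canisters standing where they are and the tall narrow one closed.

Things in the scene. Friction and masses are not known exactly. Their poses are not given: they have to be found in the camera images.
- wide_lid_grip (a point): Loose lid (110 g) of the wide, low canister: aluminium disc 116 mm across, 5 mm thick, upright wooden knob on top (26 mm diameter, 36 mm tall), locating disc below (94 mm across, 6 mm deep) sitting loosely in the mouth, no catch. Point on the knob's axis, 24 mm above the disc's top face, 12 mm below the knob's top, 35 mm above the lid's lowest face, on which it stands when set down. z up along the knob.
- wide_canister: The wide, low aluminium canister, round, 110 mm diameter, 100 mm high, 3 mm wall, empty and loose (about 400 g). Origin at the centre of its underside, z up.
- mat_top (a point): Round cork mat, 160 mm diameter, 8 mm thick, fixed flat on the shelf. This point is the centre of its top face, z up.
- narrow_lid_grip (a point): Knob of the loose lid on the tall, narrow aluminium canister (80 mm diameter, 150 mm high, its lid 86 mm across with a like knob whose top stands 191 mm above the shelf). This point lies on the knob's axis, 12 mm below the knob's top. It is to be left alone.
Mind the look-alikes: they are no part of the job. What is shaped like the part that bears wide_lid_grip but green or red is not meant.

How it is judged:
By the outcome, as a careful person would: the job done as asked, in the order asked, and still so for the second after the job is handed in, with the robot touching nothing.
It also fails if it takes over 40 s, if anything falls off the work surface, if the arm or the gripper's body presses on something with over 40 N, if the wrist force passes 120 N, or if a joint passes its speed limit or range.

## Working session

There is one attempt and no reset: what is moved stays moved. The work goes in short steps, Python scripts to look and compute and a tool call to move; the robot and the scene stay as the last step left them, time stands still between calls to the robot, and variables do not carry over. Pictures are saved under pics/ and viewed, about 8 in all and at most 12, crops included, and the job is handed in when it is done.

Besides the shell and the picture viewer there is one more tool, called after "Request:" by a JSON object that holds its "name" and its "arguments". jog_arm: Moves the arm, as the interface text tells. Shift numbers are shares of 20 cm and turn numbers shares of 180 degrees, none past 1 either way. Its arguments: {"type":"object","properties":{"plan":{"type":"array","items":{"type":"object","properties":{"x":{"type":"number","minimum":-1,"maximum":1},"y":{"type":"number","minimum":-1,"maximum":1},"z":{"type":"number","minimum":-1,"maximum":1},"wx":{"type":"number","minimum":-1,"maximum":1},"wy":{"type":"number","minimum":-1,"maximum":1},"wz":{"type":"number","minimum":-1,"maximum":1}}}},"hand":{"type":"number"},"grip_force":{"type":"number"}},"required":["plan"]}

```bash
mkdir -p pics; cat > h.py <<'E'
import numpy as np, cv2
from station import monitor, cams, bot, finder
def ray(cam,px):
    c=cams.get_calibration(cam);K=np.array([[c['fx'],0,c['cx']],[0,c['fy'],c['cy']],[0,0,1]])
    n=cv2.undistortPoints(np.array([[px]],float),K,np.array(c['distortion'],float))[0,0]
    E=np.array(c['extrinsics']);R,t=E[:3,:3],E[:3,3]
    return -R.T@t, R.T@np.array([n[0],n[1],1])
def at_z(cam,px,z):
    o,d=ray(cam,px);return o+d*(z-o[2])/d[2]
def tri(p1,p2):
    (o,d),(o2,e)=ray('scene',p1),ray('top',p2)
    s=np.linalg.lstsq(np.c_[d,-e],o2-o,rcond=None)[0]
    a,b=o+d*s[0],o2+e*s[1];return (a+b)/2,np.linalg.norm(a-b)
E
python3 - <<'E'
from h import *
np.set_printoptions(precision=4,suppress=True)
ims=[cams.read_camera(n) for n in('scene','top')]
for n,i in zip(('scene','top'),ims): cv2.imwrite(f'pics/{n}0.png',i[...,::-1])
for n in('scene','top'):
    for t in('wide_lid_grip','wide_canister','mat_top','narrow_lid_grip'):
        print(n,t,[(np.round(r['location'],1),round(r['confidence'],2)) for r in finder.place_of(n,t)])
        if t=='wide_lid_grip':print([(np.round(r['bbox'],1),round(r['confidence'],2)) for r in finder.find_in(n,t)])
o=monitor.get_obs();print(o)
E
```

```text
scene wide_lid_grip [(array([332. , 258.5]), 0.98), (array([384.1, 240.1]), 0.89), (array([423.7, 325.8]), 0.6)]
[(array([392.2, 309.8,  68.3,  51.4]), 0.75), (array([300.4, 247.2,  64.5,  44.3]), 0.68), (array([354.4, 230. ,  54.6,  37.2]), 0.65)]
scene wide_canister [(array([331.4, 304.9]), 0.84)]
scene mat_top [(array([225.5, 256.1]), 0.59)]
scene narrow_lid_grip [(array([138.5, 146.3]), 0.83)]
top wide_lid_grip [(array([184.3, 249. ]), 0.85), (array([126.5, 171.9]), 0.77), (array([209.6, 174. ]), 0.74), (array([195.8, 155.1]), 0.7)]
[(array([163.8, 228.4,  52.4,  49.9]), 0.94), (array([107.3, 151.2,  48.6,  44.4]), 0.74), (array([172.8, 133.8,  60.1,  57.6]), 0.68)]
top wide_canister [(array([210.6, 169.7]), 0.93)]
top mat_top [(array([318.4, 177. ]), 0.97)]
top narrow_lid_grip [(array([447.5, 185.5]), 0.97)]
{'t': 0.6, 'q': array([-1.2271,  0.477 ,  0.0224,  1.5554, -0.0115,  1.1093, -0.0831]), 'joint_vel': array([ 0.0001,  0.0008, -0.0001, -0.0019, -0.0009,  0.0014, -0.0012]), 'joint_torque': array([ -0.0006, -59.6001,   1.6058, -28.1413,   0.0125,   0.0019,
        -0.    ]), 'eef_pos': array([0.2947, 0.6073, 0.2313]), 'tool_rot': array([-0.    ,  0.224 ,  0.9746,  0.    ]), 'contact_force': array([ 0.3073,  0.5768, -0.0652]), 'torque': array([0.0295, 0.0246, 0.0242]), 'gripper_width': 1.0020833173373547}
```

View pics/scene0.png

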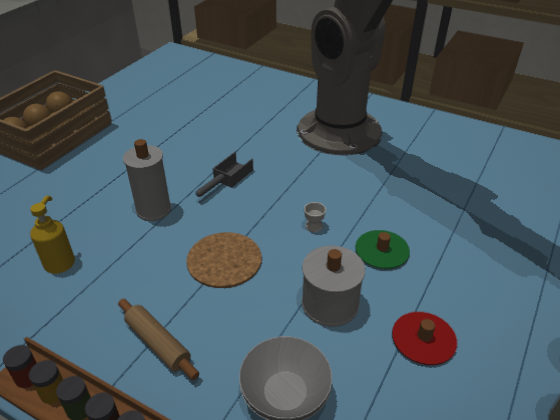

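View pics/top0.png

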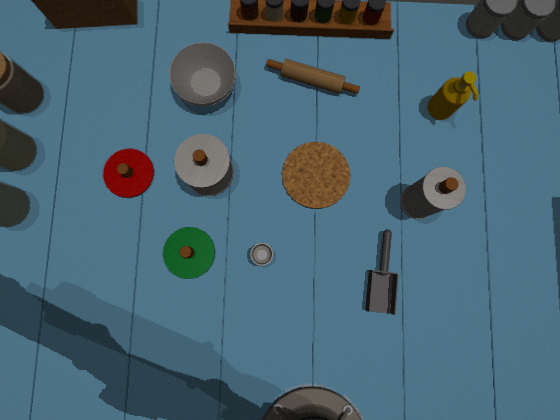

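Candidates for the wanted knob:
- Grey lid on the wide canister: scene (334,260), top (200,157). This is the choice.
- Green lid on the table: scene (384,241), top (186,252). Excluded by colour.
- Red lid on the table: scene (427,328), top (124,170). Excluded by colour.
- Tall canister's knob: scene (141,147), top (449,185). To be left alone.

```bash
python3 - <<'E'
from h import *
np.set_printoptions(precision=4,suppress=True)
print('tri knob',tri([332.5,259],[198,156]),'z',at_z('scene',[332,258.5],.129),at_z('top',[195.8,155.1],.129),at_z('top',[200,157.5],.141),at_z('scene',[334.5,254],.141))
print('mat',tri([225.5,256.1],[318.4,177]),at_z('top',[318.4,177],.008),at_z('top',[316.5,175],.008),at_z('scene',[225,258.5],.008))
print('can',at_z('top',[210.6,169.7],0),at_z('scene',[331.4,304.9],0),'disc',at_z('top',[202.5,161],.105))
print('red',at_z('top',[128,173],0.01),'bowl',at_z('top',[203,75],.06),'green',at_z('top',[189,252],.01))
print(cams.get_calibration('top')['extrinsics'])
im=cv2.imread('pics/top0.png')[110:290,90:360]; im2=cv2.imread('pics/scene0.png')[220:350,180:460]
a=cv2.resize(im,(600,400),interpolation=3);b=cv2.resize(im2,(600,279),interpolation=3)
cv2.imwrite('pics/crop.png',cv2.resize(np.vstack([a,b]),(520,590)))
E
```

```text
tri knob (array([0.5863, 0.2482, 0.1262]), np.float64(0.006229204653091268)) z [0.5896 0.2451 0.129 ] [0.586 0.255 0.129] [0.5778 0.244  0.141 ] [0.5882 0.2485 0.141 ]
mat (array([ 0.5791, -0.0056,  0.0011]), np.float64(0.00413150089021798)) [ 0.5783 -0.0068  0.008 ] [ 0.583  -0.0023  0.008 ] [0.5904 0.0036 0.008 ]
can [0.5898 0.2448 0.    ] [0.5871 0.2515 0.    ] disc [0.5808 0.2453 0.105 ]
red [0.5734 0.432  0.01  ] bowl [0.7946 0.2641 0.06  ] green [0.3966 0.2812 0.01  ]
[[ 0.0261 -0.9994  0.024   0.0611]
 [-0.9877 -0.0295 -0.1534  0.4923]
 [ 0.154  -0.0197 -0.9879  0.8627]
 [ 0.      0.      0.      1.    ]]
```

View pics/crop.png

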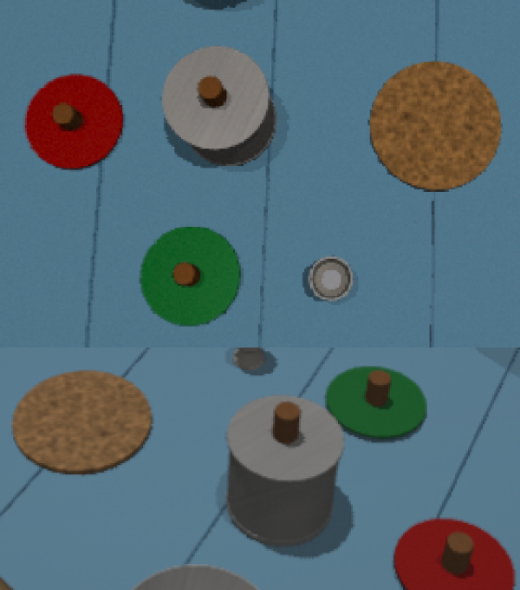

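The crop confirms it: the bare grey lid sits on the wide canister, the red and green look-alikes lie on the table, and the mat is clear. Next I'll refine the centres by fitting model circles.

```bash
cat >> h.py <<'E'
def proj(cam,P):
    c=cams.get_calibration(cam);K=np.array([[c['fx'],0,c['cx']],[0,c['fy'],c['cy']],[0,0,1]])
    E=np.array(c['extrinsics']);r=cv2.Rodrigues(E[:3,:3])[0]
    return cv2.projectPoints(np.array(P,float).reshape(-1,3),r,E[:3,3],K,np.array(c['distortion'],float))[0][:,0]
def blob(im,lo,hi,near):
    m=cv2.inRange(cv2.cvtColor(im,cv2.COLOR_BGR2HSV),lo,hi)
    m=cv2.morphologyEx(m,cv2.MORPH_CLOSE,np.ones((3,3)))
    n,l,s,c=cv2.connectedComponentsWithStats(m)
    i=1+np.argmin([np.hypot(*(c[k]-near))+(1e3 if s[k,4]<30 else 0) for k in range(1,n)])
    cs=max(cv2.findContours((l==i).astype('u1'),0,1)[0],key=len)
    return c[i],s[i],cs[:,0]
def circ(cam,cont,z):
    p=np.array([at_z(cam,q,z)[:2] for q in cv2.convexHull(cont.astype(np.int32))[:,0].astype(float)])
    return cv2.minEnclosingCircle(p.astype('f4'))
E
python3 - <<'E'
from h import *
np.set_printoptions(precision=4,suppress=True)
for n,km,kk in(('top',(316,175),(200,157)),('scene',(225,258),(334,260))):
    im=cv2.imread(f'pics/{n}0.png');hsv=cv2.cvtColor(im,40)
    print(n,'hsv mat',hsv[km[1],km[0]],'knob',hsv[kk[1],kk[0]])
    c,s,ct=blob(im,(5,80,60),(25,255,255),km);print('mat',c,s,circ(n,ct,.008))
    c,s,ct=blob(im,(3,80,30),(25,255,255),kk);print('knob',c,s)
    for z in (.123,):print(' at mid z',at_z(n,c,z))
    c,s,ct=blob(im,(0,0,90),(180,50,255),(202,161) if n=='top' else (333,270));print('lid',c,s,circ(n,ct,.105))
E
```

```text
top hsv mat [ 15 156 131] knob [ 13 195  97]
mat [315.6184 174.6359] [ 282  142   68   66 3535] ((0.584760308265686, -0.0005166823975741863), 0.07939821481704712)
knob [199.5607 157.    ] [193 149  14  17 173]
 at mid z [0.584  0.2484 0.123 ]
lid [201.6664 160.3416] [ 174  134   58   53 2131] ((0.5832275748252869, 0.24569253623485565), 0.05966613069176674)
scene hsv mat [ 15 128 128] knob [ 13 133  48]
mat [223.5963 259.4739] [ 187  233   74   55 3176] ((0.5913812518119812, 0.00067976611899212), 0.08108752220869064)
knob [333.7969 259.6437] [327 249  15  22 261]
 at mid z [0.5852 0.247  0.123 ]
lid [333.0546 269.1968] [ 302  245   63   46 1941] ((0.5858398079872131, 0.2472989708185196), 0.058095261454582214)
```

Request:
{"name": "jog_arm", "arguments": {"hand": 1, "grip_force": 40, "plan": [{"x": -0.05, "y": -0.02}, {"x": -0.15, "y": -0.07}, {"x": -0.27, "y": -0.13}, {"x": -0.4, "y": -0.19}, {"x": -0.53, "y": -0.25}, {"x": -0.66, "y": -0.31}, {"x": -0.79, "y": -0.37}, {"x": -0.9, "y": -0.42}, {"x": -0.97, "y": -0.46}, {"x": -1, "y": -0.47}]}}

```text
invalid input at $.plan[0]: expected keys x, y, z, wx, wy, wz
```

Request:
{"name": "jog_arm", "arguments": {"plan": [{"x": -0.05, "y": -0.02}, {"x": -0.15, "y": -0.07}, {"x": -0.27, "y": -0.13}, {"x": -0.4, "y": -0.19}, {"x": -0.53, "y": -0.25}, {"x": -0.66, "y": -0.31}, {"x": -0.79, "y": -0.37}, {"x": -0.9, "y": -0.42}, {"x": -0.97, "y": -0.46}, {"x": -1, "y": -0.47}]}}

```text
invalid input at $.plan[0]: expected keys x, y, z, wx, wy, wz
```

All six keys are needed in each row.

Request:
{"name": "jog_arm", "arguments": {"hand": 1, "grip_force": 40, "plan": [{"x": -0.1, "y": -0.05, "z": 0, "wx": 0, "wy": 0, "wz": 0}, {"x": -0.25, "y": -0.12, "z": 0, "wx": 0, "wy": 0, "wz": 0}, {"x": -0.4, "y": -0.19, "z": 0, "wx": 0, "wy": 0, "wz": 0}, {"x": -0.55, "y": -0.26, "z": 0, "wx": 0, "wy": 0, "wz": 0}, {"x": -0.7, "y": -0.33, "z": 0, "wx": 0, "wy": 0, "wz": 0}, {"x": -0.85, "y": -0.4, "z": 0, "wx": 0, "wy": 0, "wz": 0}, {"x": -0.95, "y": -0.45, "z": 0, "wx": 0, "wy": 0, "wz": 0}, {"x": -1, "y": -0.47, "z": 0, "wx": 0, "wy": 0, "wz": 0}]}}

```text
t: 1.27
eef_pos: [0.4366, 0.4316, 0.2316]
tool_rot: [0.001, 0.227, 0.974, -0.0]
contact_force: [0.9, -0.7, -0.1]
gripper_width: 1.004
```

Request:
{"name": "jog_arm", "arguments": {"plan": [{"x": -0.1, "y": -0.05, "z": 0, "wx": 0, "wy": 0, "wz": 0}, {"x": -0.25, "y": -0.12, "z": 0, "wx": 0, "wy": 0, "wz": 0}, {"x": -0.4, "y": -0.19, "z": 0, "wx": 0, "wy": 0, "wz": 0}, {"x": -0.55, "y": -0.26, "z": 0, "wx": 0, "wy": 0, "wz": 0}, {"x": -0.7, "y": -0.33, "z": 0, "wx": 0, "wy": 0, "wz": 0}, {"x": -0.85, "y": -0.4, "z": 0, "wx": 0, "wy": 0, "wz": 0}, {"x": -0.95, "y": -0.45, "z": 0, "wx": 0, "wy": 0, "wz": 0}, {"x": -1, "y": -0.47, "z": 0, "wx": 0, "wy": 0, "wz": 0}, {"x": -1, "y": -0.47, "z": 0, "wx": 0, "wy": 0, "wz": 0}]}}

```text
t: 2.02
eef_pos: [0.576, 0.2573, 0.232]
tool_rot: [0.001, 0.228, 0.974, -0.001]
contact_force: [0.1, 0.1, 0.8]
gripper_width: 0.996
```

Request:
{"name": "jog_arm", "arguments": {"plan": [{"x": -0.06, "y": -0.025, "z": 0.1, "wx": 0, "wy": 0, "wz": 0}, {"x": -0.06, "y": -0.025, "z": 0.2, "wx": 0, "wy": 0, "wz": 0}, {"x": -0.06, "y": -0.025, "z": 0.28, "wx": 0, "wy": 0, "wz": 0}, {"x": -0.06, "y": -0.025, "z": 0.32, "wx": 0, "wy": 0, "wz": 0}, {"x": -0.06, "y": -0.025, "z": 0.32, "wx": 0, "wy": 0, "wz": 0}]}}

```text
t: 2.43
eef_pos: [0.5822, 0.2495, 0.1659]
tool_rot: [-0.001, 0.227, 0.974, -0.001]
contact_force: [1.6, -0.3, 0.2]
gripper_width: 1.001
```

```bash
python3 - <<'E'
from h import *
p=monitor.get_obs()['eef_pos'];print(p)
out=[]
for n in('scene','top'):
    im=cams.read_camera(n)[...,::-1].copy();cv2.imwrite(f'pics/{n}1.png',im)
    a,b=proj(n,[p]),proj(n,[[.585,.247,.141]])
    print(n,a,b)
    c=(b[0]).astype(int);im=cv2.resize(im[c[1]-65:c[1]+65,c[0]-65:c[0]+65],(400,400),interpolation=3);out.append(im)
cv2.imwrite('pics/c1.png',np.hstack(out))
E
```

```text
[0.58217944 0.24948425 0.1659185 ]
scene [[337.36552258 242.12423015]] [[334.48187177 252.58845596]]
top [[194.98493797 151.54577704]] [[198.68310394 153.95788853]]
```

View pics/c1.png

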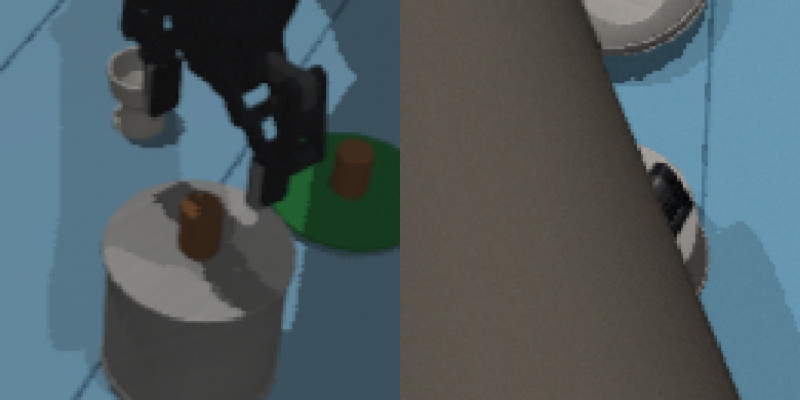

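The open jaws straddle the knob in the scene view: finger tips at about (322,221) and (355,252), knob top at (335,251), with the tips still above it. I'll descend and close.

Request:
{"name": "jog_arm", "arguments": {"plan": [{"x": -0.02, "y": -0.005, "z": 0.06, "wx": 0, "wy": 0, "wz": 0}, {"x": -0.02, "y": -0.005, "z": 0.12, "wx": 0, "wy": 0, "wz": 0}, {"x": -0.02, "y": -0.005, "z": 0.18, "wx": 0, "wy": 0, "wz": 0}, {"x": -0.02, "y": -0.005, "z": 0.22, "wx": 0, "wy": 0, "wz": 0}, {"x": -0.02, "y": -0.005, "z": 0.25, "wx": 0, "wy": 0, "wz": 0}, {"x": -0.02, "y": -0.005, "z": 0.265, "wx": 0, "wy": 0, "wz": 0}, {"x": -0.02, "y": -0.005, "z": 0.265, "wx": 0, "wy": 0, "wz": 0}, {"x": -0.02, "y": -0.005, "z": 0.265, "wx": 0, "wy": 0, "wz": 0}]}}

```text
t: 3.2
eef_pos: [0.5875, 0.2465, 0.1155]
tool_rot: [0.001, 0.227, 0.974, -0.0]
contact_force: [-0.1, 0.3, 0.3]
gripper_width: 0.996
```

Request:
{"name": "jog_arm", "arguments": {"hand": -1, "grip_force": 40, "plan": [{"x": 0, "y": 0, "z": 0, "wx": 0, "wy": 0, "wz": 0}, {"x": 0, "y": 0, "z": 0, "wx": 0, "wy": 0, "wz": 0}, {"x": 0, "y": 0, "z": 0, "wx": 0, "wy": 0, "wz": 0}, {"x": 0, "y": 0, "z": 0, "wx": 0, "wy": 0, "wz": 0}, {"x": 0, "y": 0, "z": 0, "wx": 0, "wy": 0, "wz": 0}, {"x": 0, "y": 0, "z": 0, "wx": 0, "wy": 0, "wz": 0}, {"x": 0, "y": 0, "z": 0, "wx": 0, "wy": 0, "wz": 0}, {"x": 0, "y": 0, "z": 0, "wx": 0, "wy": 0, "wz": 0}, {"x": 0, "y": 0, "z": 0, "wx": 0, "wy": 0, "wz": 0}, {"x": 0, "y": 0, "z": 0, "wx": 0, "wy": 0, "wz": 0}]}}

```text
t: 4.03
eef_pos: [0.5878, 0.2466, 0.1159]
tool_rot: [0.001, 0.227, 0.974, -0.0]
contact_force: [-1.1, -0.1, 4.5]
gripper_width: 0.287
```

Request:
{"name": "jog_arm", "arguments": {"plan": [{"x": 0, "y": 0, "z": -0.01, "wx": 0, "wy": 0, "wz": 0}, {"x": 0, "y": 0, "z": -0.03, "wx": 0, "wy": 0, "wz": 0}, {"x": 0, "y": 0, "z": -0.06, "wx": 0, "wy": 0, "wz": 0}, {"x": 0, "y": 0, "z": -0.1, "wx": 0, "wy": 0, "wz": 0}, {"x": 0, "y": 0, "z": -0.15, "wx": 0, "wy": 0, "wz": 0}, {"x": 0, "y": 0, "z": -0.2, "wx": 0, "wy": 0, "wz": 0}, {"x": 0, "y": 0, "z": -0.25, "wx": 0, "wy": 0, "wz": 0}, {"x": 0, "y": 0, "z": -0.28, "wx": 0, "wy": 0, "wz": 0}, {"x": 0, "y": 0, "z": -0.3, "wx": 0, "wy": 0, "wz": 0}, {"x": 0, "y": 0, "z": -0.3, "wx": 0, "wy": 0, "wz": 0}]}}

```text
t: 4.87
eef_pos: [0.5882, 0.2469, 0.1772]
tool_rot: [0.002, 0.227, 0.974, 0.001]
contact_force: [0.5, 0.0, -0.7]
gripper_width: 0.293
```

```bash
python3 - <<'E'
from h import *
o=monitor.get_obs();print(o['eef_pos'],o['contact_force'],o['gripper_width'])
im=cams.read_camera('scene')[...,::-1].copy();cv2.imwrite('pics/scene2.png',im)
cv2.imwrite('pics/c2.png',cv2.resize(im[150:340,190:460],(756,532),interpolation=3))
E
```

```text
[0.58819273 0.24686226 0.17723385] [ 0.50700608  0.03515946 -0.6802245 ] 0.292818616381624
```

View pics/c2.png

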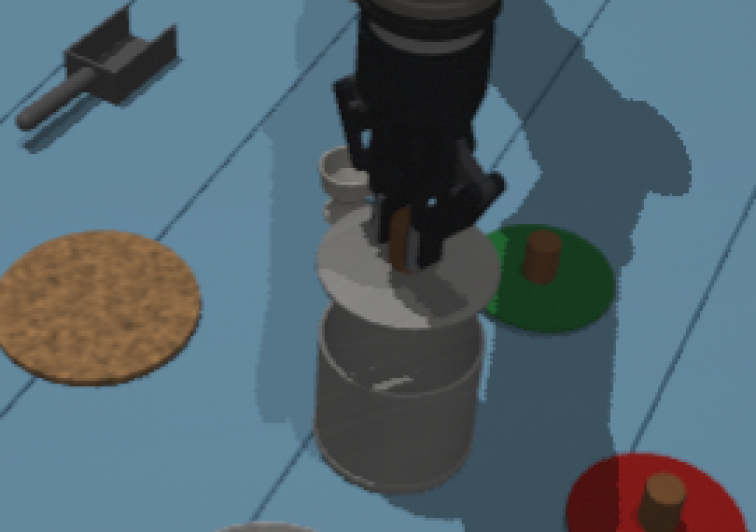

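The lid is held level and clear. The canister is open and standing at its place. Moving over the mat.

Request:
{"name": "jog_arm", "arguments": {"plan": [{"x": -0.02, "y": -0.04, "z": 0, "wx": 0, "wy": 0, "wz": 0}, {"x": -0.06, "y": -0.12, "z": 0, "wx": 0, "wy": 0, "wz": 0}, {"x": -0.1, "y": -0.2, "z": 0, "wx": 0, "wy": 0, "wz": 0}, {"x": -0.15, "y": -0.3, "z": 0, "wx": 0, "wy": 0, "wz": 0}, {"x": -0.2, "y": -0.4, "z": 0, "wx": 0, "wy": 0, "wz": 0}, {"x": -0.25, "y": -0.5, "z": 0, "wx": 0, "wy": 0, "wz": 0}, {"x": -0.29, "y": -0.6, "z": 0, "wx": 0, "wy": 0, "wz": 0}, {"x": -0.34, "y": -0.7, "z": 0, "wx": 0, "wy": 0, "wz": 0}, {"x": -0.39, "y": -0.8, "z": 0, "wx": 0, "wy": 0, "wz": 0}, {"x": -0.44, "y": -0.9, "z": 0, "wx": 0, "wy": 0, "wz": 0}, {"x": -0.47, "y": -0.96, "z": 0, "wx": 0, "wy": 0, "wz": 0}, {"x": -0.49, "y": -1, "z": 0, "wx": 0, "wy": 0, "wz": 0}]}}

```text
t: 5.92
eef_pos: [0.5866, 0.0212, 0.1761]
tool_rot: [0.001, 0.229, 0.974, -0.0]
contact_force: [0.4, -0.4, -1.3]
gripper_width: 0.287
```

Request:
{"name": "jog_arm", "arguments": {"plan": [{"x": -0.03, "y": -0.06, "z": 0.05, "wx": 0, "wy": 0, "wz": 0}, {"x": -0.05, "y": -0.11, "z": 0.15, "wx": 0, "wy": 0, "wz": 0}, {"x": -0.05, "y": -0.11, "z": 0.25, "wx": 0, "wy": 0, "wz": 0}, {"x": -0.05, "y": -0.11, "z": 0.35, "wx": 0, "wy": 0, "wz": 0}, {"x": -0.05, "y": -0.11, "z": 0.45, "wx": 0, "wy": 0, "wz": 0}, {"x": -0.05, "y": -0.11, "z": 0.5, "wx": 0, "wy": 0, "wz": 0}, {"x": -0.05, "y": -0.11, "z": 0.5, "wx": 0, "wy": 0, "wz": 0}, {"x": -0.05, "y": -0.11, "z": 0.5, "wx": 0, "wy": 0, "wz": 0}]}}

```text
t: 6.58
eef_pos: [0.5859, -0.0026, 0.076]
tool_rot: [0.001, 0.228, 0.974, -0.0]
contact_force: [0.8, 0.2, -0.2]
gripper_width: 0.286
```

```bash
python3 - <<'E'
from h import *
o=monitor.get_obs();p=o['eef_pos'];print(p,o['contact_force'],o['gripper_width'],o['tool_rot'])
im=cams.read_camera('scene')[...,::-1].copy();cv2.imwrite('pics/scene3.png',im)
z=p[2]-.0109
th=np.linspace(0,2*np.pi,60)
for (c,r,zz,col) in(((p[0],p[1]),.058,z,(0,0,255)),((.5875,0.),.08,.008,(0,255,0))):
    P=np.c_[c[0]+r*np.cos(th),c[1]+r*np.sin(th),0*th+zz]
    big=proj('scene',P)
    cv2.polylines(im,[np.round(big*16).astype(np.int32)],True,col,1,cv2.LINE_AA,4)
cv2.imwrite('pics/c3.png',cv2.resize(im[170:320,140:340],(800,600),interpolation=3))
E
```

```text
[ 0.58594088 -0.00263685  0.07595092] [ 0.83467099  0.20450165 -0.22657285] 0.2862385868050425 [ 8.48694155e-04  2.28342090e-01  9.73580534e-01 -3.38041470e-04]
```

View pics/c3.png

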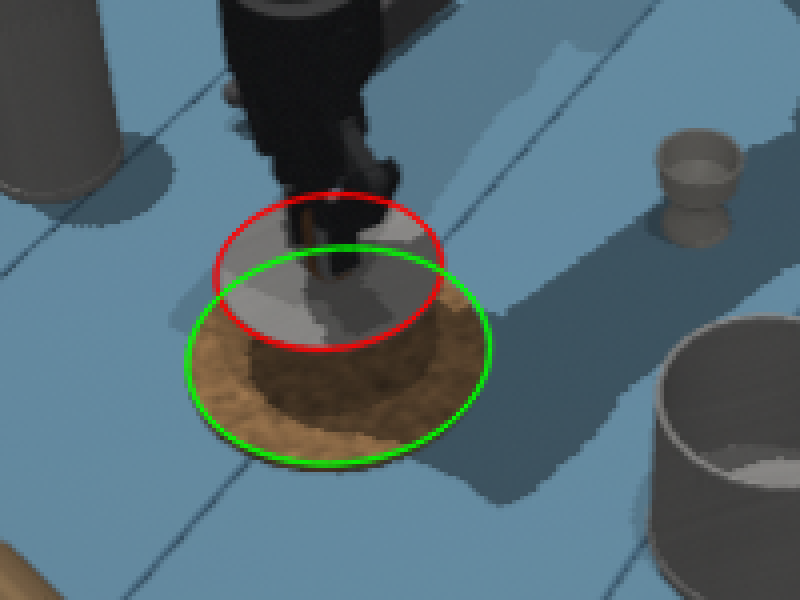

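The predicted lid and mat outlines match the image (mat centre about (225,259), lid above it). Lowering gently now.

Request:
{"name": "jog_arm", "arguments": {"plan": [{"x": 0, "y": 0.015, "z": 0.04, "wx": 0, "wy": 0, "wz": 0}, {"x": 0, "y": 0.015, "z": 0.08, "wx": 0, "wy": 0, "wz": 0}, {"x": 0, "y": 0.015, "z": 0.12, "wx": 0, "wy": 0, "wz": 0}, {"x": 0, "y": 0.015, "z": 0.15, "wx": 0, "wy": 0, "wz": 0}, {"x": 0, "y": 0.015, "z": 0.175, "wx": 0, "wy": 0, "wz": 0}, {"x": 0, "y": 0.015, "z": 0.19, "wx": 0, "wy": 0, "wz": 0}, {"x": 0, "y": 0.015, "z": 0.2, "wx": 0, "wy": 0, "wz": 0}, {"x": 0, "y": 0.015, "z": 0.2, "wx": 0, "wy": 0, "wz": 0}, {"x": 0, "y": 0.015, "z": 0.2, "wx": 0, "wy": 0, "wz": 0}]}}

```text
t: 7.38
eef_pos: [0.5882, -0.0001, 0.0368]
tool_rot: [0.002, 0.228, 0.974, -0.0]
contact_force: [-0.1, 0.4, -0.5]
gripper_width: 0.29
```

Request:
{"name": "jog_arm", "arguments": {"plan": [{"x": 0, "y": 0, "z": 0.005, "wx": 0, "wy": 0, "wz": 0}, {"x": 0, "y": 0, "z": 0.01, "wx": 0, "wy": 0, "wz": 0}, {"x": 0, "y": 0, "z": 0.015, "wx": 0, "wy": 0, "wz": 0}, {"x": 0, "y": 0, "z": 0.02, "wx": 0, "wy": 0, "wz": 0}, {"x": 0, "y": 0, "z": 0.025, "wx": 0, "wy": 0, "wz": 0}, {"x": 0, "y": 0, "z": 0.025, "wx": 0, "wy": 0, "wz": 0}, {"x": 0, "y": 0, "z": 0.025, "wx": 0, "wy": 0, "wz": 0}]}}

```text
t: 7.97
eef_pos: [0.5882, -0.0002, 0.0318]
tool_rot: [0.002, 0.228, 0.974, -0.0]
contact_force: [0.2, -0.9, -1.8]
gripper_width: 0.292
```

Request:
{"name": "jog_arm", "arguments": {"plan": [{"x": 0, "y": 0, "z": 0.003, "wx": 0, "wy": 0, "wz": 0}, {"x": 0, "y": 0, "z": 0.006, "wx": 0, "wy": 0, "wz": 0}, {"x": 0, "y": 0, "z": 0.008, "wx": 0, "wy": 0, "wz": 0}, {"x": 0, "y": 0, "z": 0.008, "wx": 0, "wy": 0, "wz": 0}, {"x": 0, "y": 0, "z": 0.008, "wx": 0, "wy": 0, "wz": 0}]}}

```text
t: 8.38
eef_pos: [0.5882, -0.0002, 0.0301]
tool_rot: [0.002, 0.228, 0.974, -0.0]
contact_force: [-0.5, -0.7, -1.2]
gripper_width: 0.287
```

Request:
{"name": "jog_arm", "arguments": {"plan": [{"x": 0, "y": 0, "z": 0.003, "wx": 0, "wy": 0, "wz": 0}, {"x": 0, "y": 0, "z": 0.006, "wx": 0, "wy": 0, "wz": 0}, {"x": 0, "y": 0, "z": 0.006, "wx": 0, "wy": 0, "wz": 0}, {"x": 0, "y": 0, "z": 0.006, "wx": 0, "wy": 0, "wz": 0}]}}

```text
t: 8.72
eef_pos: [0.5883, -0.0002, 0.0299]
tool_rot: [0.002, 0.229, 0.974, 0.0]
contact_force: [-3.7, 0.1, 8.0]
gripper_width: 0.287
```

Contact shows as 8 N upward at the expected height. Releasing, then straight up.

Request:
{"name": "jog_arm", "arguments": {"hand": 1, "plan": [{"x": 0, "y": 0, "z": 0, "wx": 0, "wy": 0, "wz": 0}, {"x": 0, "y": 0, "z": 0, "wx": 0, "wy": 0, "wz": 0}, {"x": 0, "y": 0, "z": 0, "wx": 0, "wy": 0, "wz": 0}, {"x": 0, "y": 0, "z": 0, "wx": 0, "wy": 0, "wz": 0}, {"x": 0, "y": 0, "z": 0, "wx": 0, "wy": 0, "wz": 0}, {"x": 0, "y": 0, "z": 0, "wx": 0, "wy": 0, "wz": 0}, {"x": 0, "y": 0, "z": 0, "wx": 0, "wy": 0, "wz": 0}, {"x": 0, "y": 0, "z": 0, "wx": 0, "wy": 0, "wz": 0}]}}

```text
t: 9.38
eef_pos: [0.5883, -0.0002, 0.0298]
tool_rot: [0.002, 0.229, 0.974, 0.0]
contact_force: [0.3, 0.1, -0.0]
gripper_width: 0.997
```

Request:
{"name": "jog_arm", "arguments": {"plan": [{"x": 0, "y": 0, "z": -0.05, "wx": 0, "wy": 0, "wz": 0}, {"x": 0, "y": 0, "z": -0.12, "wx": 0, "wy": 0, "wz": 0}, {"x": 0, "y": 0, "z": -0.2, "wx": 0, "wy": 0, "wz": 0}, {"x": 0, "y": 0, "z": -0.3, "wx": 0, "wy": 0, "wz": 0}, {"x": 0, "y": 0, "z": -0.4, "wx": 0, "wy": 0, "wz": 0}, {"x": 0, "y": 0, "z": -0.55, "wx": 0, "wy": 0, "wz": 0}, {"x": 0, "y": 0, "z": -0.7, "wx": 0, "wy": 0, "wz": 0}, {"x": 0, "y": 0, "z": -0.85, "wx": 0, "wy": 0, "wz": 0}, {"x": 0, "y": 0, "z": -0.95, "wx": 0, "wy": 0, "wz": 0}, {"x": 0, "y": 0, "z": -1, "wx": 0, "wy": 0, "wz": 0}, {"x": 0, "y": 0, "z": -1, "wx": 0, "wy": 0, "wz": 0}]}}

```text
t: 10.3
eef_pos: [0.5889, -0.0, 0.2327]
tool_rot: [0.004, 0.229, 0.974, 0.001]
contact_force: [0.0, -0.5, -0.7]
gripper_width: 0.999
```

```bash
python3 - <<'E'
from h import *
o=monitor.get_obs();print(o['t'],o['eef_pos'],o['contact_force'],o['gripper_width'])
im=cams.read_camera('scene')[...,::-1].copy();cv2.imwrite('pics/scene4.png',im)
th=np.linspace(0,2*np.pi,60)
for (c,r,zz,col) in(((.5875,0),.058,.019,(0,0,255)),((.5875,0.),.08,.008,(0,255,0)),((.587,.247),.055,.1,(255,0,255))):
    big=proj('scene',np.c_[c[0]+r*np.cos(th),c[1]+r*np.sin(th),0*th+zz])
    cv2.polylines(im,[np.round(big*16).astype(np.int32)],True,col,1,cv2.LINE_AA,4)
cv2.imwrite('pics/c4.png',cv2.resize(im[130:370,100:420],(800,600),interpolation=3))
E
```

```text
10.3 [ 5.88942768e-01 -1.39059614e-05  2.32740279e-01] [ 0.02752119 -0.47722175 -0.70707193] 0.9990821281145529
```

View pics/c4.png

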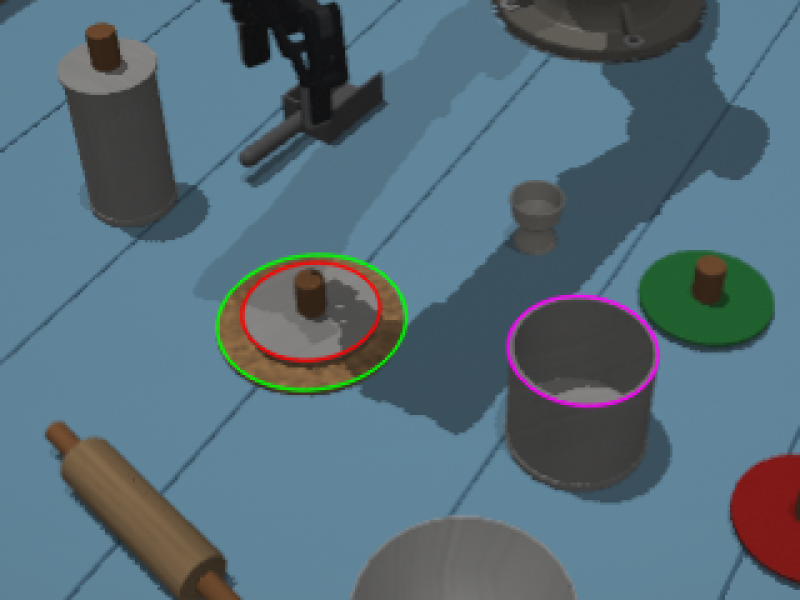

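The lid lies upright and centred on the mat, at about (224,255). The wide canister stands open in its place, the tall one is closed, and the robot is clear.

```bash
python3 -c "
from station import bot
print(bot.hand_in())"
```

```text
the job is handed in; nothing more can be done
None
```

The wide canister is open, and its lid stands right way up in the middle of the cork mat. I handed the job in at about 10.4 s of the 40 s allowed.

- **The move:** I gripped the plain grey lid by its wooden knob at 40 N, lifted it straight up and lowered it onto the mat. It touched down at about 8 N. I then opened the gripper and raised it about 20 cm clear.
- **Final picture:** The lid's outline matches the predicted circle at the mat's centre to within a few millimetres. The wide canister's rim matches its expected place, and the tall canister is still closed where it stood. The red and green lids look undisturbed.
- **Robot:** The wrist force reads under 1 N, so the robot is touching nothing.
- **Disagreements:** The two cameras placed the mat centre about 7 mm apart in x (0.585 and 0.591 m). I used 0.5875 m, and the outline drawn there matched the scene picture. The gripper opening read about 24.5 mm on the 26 mm knob, but the grip held without slipping.
- **Not checked:** I took no final picture from the top camera; the last check rests on the scene camera alone.

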